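Next specimen under the microscope

TASK

The specimens in the tray are examined in order, starting from the end with the round steel knob; the one now on the microscope's stage belongs in the tray's empty place. Take the hold-down weight off it and put it back in that place first, then stand the next specimen in the row (the one just after it, counting away from the knob) centred on the stage and set the weight, knob up, centred on top of it. Set things down without slamming them, and leave the other specimens and everything else on the bench where they are.

Things in the scene. Friction and masses are not known exactly. Their poses are not given: they have to be found in the camera images.
- microscope: white inverted microscope, fixed. Origin at bench height straight below the stage centre, axes along the stage's edges. Black stage plate 180 (x) by 210 mm (y) centred there, top 150 mm above the bench; a round 100 mm aluminium insert stands 3 mm proud in its middle. The tall head (100 mm wide, to 335 mm high) begins 155 mm from the stage centre in -y
- stage_centre (a point): centre of the aluminium insert's top face, 153 mm above the bench, where a 14 mm dark aperture is; axes as the microscope's
- mount_on_stage: black round mounted specimen, 30 mm across and 24 mm high, 50 g, that stands on the stage insert at the start, the weight on it; origin at the centre of its underside, z up
- mount_a: black round mounted specimen, 30 mm across and 24 mm high, 50 g, exactly like the others, standing in one of the tray's places; origin at the centre of its underside, z up
- mount_b: black round mounted specimen, 30 mm across and 24 mm high, 50 g, exactly like the others, standing in one of the tray's places; origin at the centre of its underside, z up
- mount_c: black round mounted specimen, 30 mm across and 24 mm high, 50 g, exactly like the others, standing in one of the tray's places; origin at the centre of its underside, z up
- mount_d: black round mounted specimen, 30 mm across and 24 mm high, 50 g, exactly like the others, standing in one of the tray's places; origin at the centre of its underside, z up
- weight: steel hold-down weight, 140 g: a flat disc 40 mm across and 10 mm thick with an upright round knob on top, 18 mm across and 18 mm high (28 mm in all); origin at the centre of its underside, z up; it starts on top of the mount on the stage
- tray: flat white tray, fixed, 56 (x) by 274 mm (y) plus a 48 mm lip at each y end. Five open places in a row along its y, 54 mm apart, 50 mm square inside, floor 4 mm and walls 10 mm above the bench. Origin under its centre at bench height. One of the three inner places is empty at the start, the other four hold a mount each
- place_1 (a point): centre of the floor of a tray place, 4 mm above the bench; place_1 is at the tray's -y end, place_5 at its +y end, whatever end the knob is at
- place_2 (a point): centre of the floor of a tray place, 4 mm above the bench; place_1 is at the tray's -y end, place_5 at its +y end, whatever end the knob is at
- place_3 (a point): centre of the floor of a tray place, 4 mm above the bench; place_1 is at the tray's -y end, place_5 at its +y end, whatever end the knob is at
- place_4 (a point): centre of the floor of a tray place, 4 mm above the bench; place_1 is at the tray's -y end, place_5 at its +y end, whatever end the knob is at
- place_5 (a point): centre of the floor of a tray place, 4 mm above the bench; place_1 is at the tray's -y end, place_5 at its +y end, whatever end the knob is at
- start_knob: fixed upright round steel knob, 30 mm across, 28 mm high, like a small mushroom, standing 57 mm beyond the end place's centre on the lip at one end of the tray: the row is counted from this end. The lip at the other end is bare. Origin at the centre of its underside, 6 mm above the bench
- loupe: small black waisted eye loupe, 38 mm across, 36 mm high; a bystander; origin at its underside or near its middle
- mould_ring: open steel ring, 48 mm outside, 22 mm high; a bystander; origin at its underside or near its middle
- gauge_block: brass block 35 x 50 x 20 mm; a bystander; origin at its underside or near its middle
- paste_jar: white jar, 48 mm across, 42 mm high; a bystander; origin at its underside or near its middle
- wash_bottle: clear bottle, 60 mm across, 150 mm high; a bystander; origin at its underside or near its middle
- dish: glass dish, 84 mm across, 20 mm high; a bystander; origin at its underside or near its middle
- screwdriver: screwdriver, 160 mm long, lying on the bench; a bystander; origin at its underside or near its middle
Mind the look-alikes: they are no part of the job. Leave any pink look-alike of the weight alone.

How it is judged:
On the way, in this order (a step that is already met when the one before it is completed fails the run):
1. the mount from the stage stands released in the tray's empty place, all other mounts still in theirs (((horizontal distance between mount_on_stage and place_2 below 0.016 m and z of mount_on_stage in the frame of place_2 below 0.004 m) or (horizontal distance between mount_on_stage and place_3 below 0.016 m and z of mount_on_stage in the frame of place_3 below 0.004 m) or (horizontal distance between mount_on_stage and place_4 below 0.016 m and z of mount_on_stage in the frame of place_4 below 0.004 m)) and angle between each of mount_on_stage, mount_a, mount_b, mount_c, mount_d's own z axis and vertical below 0.12 rad and linear speed of mount_on_stage below 0.03 m/s and contact force between the fingers and mount_on_stage below 0.1 N and distance of each of mount_a, mount_b, mount_c, mount_d from where it was at the start of the episode below 0.02 m), for 0.2 s.
2. the next mount in the row, counting from the knob, stands centred on the stage, released, without the weight (((horizontal distance between start_knob and place_5 below 0.08 m and (horizontal distance between mount_on_stage and place_2 below 0.016 m and z of mount_on_stage in the frame of place_2 below 0.004 m) and horizontal distance between each of mount_a, mount_b, mount_c, mount_d and place_1 above 0.03 m) or (horizontal distance between start_knob and place_5 below 0.08 m and (horizontal distance between mount_on_stage and place_3 below 0.016 m and z of mount_on_stage in the frame of place_3 below 0.004 m) and horizontal distance between each of mount_a, mount_b, mount_c, mount_d and place_2 above 0.03 m) or (horizontal distance between start_knob and place_5 below 0.08 m and (horizontal distance between mount_on_stage and place_4 below 0.016 m and z of mount_on_stage in the frame of place_4 below 0.004 m) and horizontal distance between each of mount_a, mount_b, mount_c, mount_d and place_3 above 0.03 m) or (horizontal distance between start_knob and place_1 below 0.08 m and (horizontal distance between mount_on_stage and place_2 below 0.016 m and z of mount_on_stage in the frame of place_2 below 0.004 m) and horizontal distance between each of mount_a, mount_b, mount_c, mount_d and place_3 above 0.03 m) or (horizontal distance between start_knob and place_1 below 0.08 m and (horizontal distance between mount_on_stage and place_3 below 0.016 m and z of mount_on_stage in the frame of place_3 below 0.004 m) and horizontal distance between each of mount_a, mount_b, mount_c, mount_d and place_4 above 0.03 m) or (horizontal distance between start_knob and place_1 below 0.08 m and (horizontal distance between mount_on_stage and place_4 below 0.016 m and z of mount_on_stage in the frame of place_4 below 0.004 m) and horizontal distance between each of mount_a, mount_b, mount_c, mount_d and place_5 above 0.03 m)) and (((horizontal distance between mount_a and stage_centre below 0.008 m and z of mount_a in the frame of stage_centre between -0.004 and 0.004 m and (angle between mount_a's own z axis and vertical below 0.12 rad and linear speed of mount_a below 0.03 m/s)) and contact force between the fingers and mount_a below 0.1 N and (distance of each of mount_b, mount_c, mount_d from where it was at the start of the episode below 0.02 m and angle between each of mount_b, mount_c, mount_d's own z axis and vertical below 0.12 rad) and horizontal distance between weight and mount_a above 0.03 m) or ((horizontal distance between mount_b and stage_centre below 0.008 m and z of mount_b in the frame of stage_centre between -0.004 and 0.004 m and (angle between mount_b's own z axis and vertical below 0.12 rad and linear speed of mount_b below 0.03 m/s)) and contact force between the fingers and mount_b below 0.1 N and (distance of each of mount_a, mount_c, mount_d from where it was at the start of the episode below 0.02 m and angle between each of mount_a, mount_c, mount_d's own z axis and vertical below 0.12 rad) and horizontal distance between weight and mount_b above 0.03 m) or ((horizontal distance between mount_c and stage_centre below 0.008 m and z of mount_c in the frame of stage_centre between -0.004 and 0.004 m and (angle between mount_c's own z axis and vertical below 0.12 rad and linear speed of mount_c below 0.03 m/s)) and contact force between the fingers and mount_c below 0.1 N and (distance of each of mount_a, mount_b, mount_d from where it was at the start of the episode below 0.02 m and angle between each of mount_a, mount_b, mount_d's own z axis and vertical below 0.12 rad) and horizontal distance between weight and mount_c above 0.03 m) or ((horizontal distance between mount_d and stage_centre below 0.008 m and z of mount_d in the frame of stage_centre between -0.004 and 0.004 m and (angle between mount_d's own z axis and vertical below 0.12 rad and linear speed of mount_d below 0.03 m/s)) and contact force between the fingers and mount_d below 0.1 N and (distance of each of mount_a, mount_b, mount_c from where it was at the start of the episode below 0.02 m and angle between each of mount_a, mount_b, mount_c's own z axis and vertical below 0.12 rad) and horizontal distance between weight and mount_d above 0.03 m))), for 0.2 s.
At the end, for the whole second after the job is handed in: Returned mount upright in the formerly empty place (16 mm); the next mount, counting from the knob, upright on the stage within 8 mm of its centre; weight flat on it, knob up, within 8 mm of its axis; other mounts in their places (moved under 20 mm); all released and at rest (((horizontal distance between mount_on_stage and place_2 below 0.016 m and z of mount_on_stage in the frame of place_2 below 0.004 m) or (horizontal distance between mount_on_stage and place_3 below 0.016 m and z of mount_on_stage in the frame of place_3 below 0.004 m) or (horizontal distance between mount_on_stage and place_4 below 0.016 m and z of mount_on_stage in the frame of place_4 below 0.004 m)) and angle between each of mount_on_stage, weight's own z axis and vertical below 0.12 rad and linear speed of each of mount_on_stage, weight below 0.03 m/s and contact force between the fingers and mount_on_stage below 0.1 N and ((horizontal distance between start_knob and place_5 below 0.08 m and (horizontal distance between mount_on_stage and place_2 below 0.016 m and z of mount_on_stage in the frame of place_2 below 0.004 m) and horizontal distance between each of mount_a, mount_b, mount_c, mount_d and place_1 above 0.03 m) or (horizontal distance between start_knob and place_5 below 0.08 m and (horizontal distance between mount_on_stage and place_3 below 0.016 m and z of mount_on_stage in the frame of place_3 below 0.004 m) and horizontal distance between each of mount_a, mount_b, mount_c, mount_d and place_2 above 0.03 m) or (horizontal distance between start_knob and place_5 below 0.08 m and (horizontal distance between mount_on_stage and place_4 below 0.016 m and z of mount_on_stage in the frame of place_4 below 0.004 m) and horizontal distance between each of mount_a, mount_b, mount_c, mount_d and place_3 above 0.03 m) or (horizontal distance between start_knob and place_1 below 0.08 m and (horizontal distance between mount_on_stage and place_2 below 0.016 m and z of mount_on_stage in the frame of place_2 below 0.004 m) and horizontal distance between each of mount_a, mount_b, mount_c, mount_d and place_3 above 0.03 m) or (horizontal distance between start_knob and place_1 below 0.08 m and (horizontal distance between mount_on_stage and place_3 below 0.016 m and z of mount_on_stage in the frame of place_3 below 0.004 m) and horizontal distance between each of mount_a, mount_b, mount_c, mount_d and place_4 above 0.03 m) or (horizontal distance between start_knob and place_1 below 0.08 m and (horizontal distance between mount_on_stage and place_4 below 0.016 m and z of mount_on_stage in the frame of place_4 below 0.004 m) and horizontal distance between each of mount_a, mount_b, mount_c, mount_d and place_5 above 0.03 m)) and (((horizontal distance between mount_a and stage_centre below 0.008 m and z of mount_a in the frame of stage_centre between -0.004 and 0.004 m and (angle between mount_a's own z axis and vertical below 0.12 rad and linear speed of mount_a below 0.03 m/s)) and (distance of each of mount_b, mount_c, mount_d from where it was at the start of the episode below 0.02 m and angle between each of mount_b, mount_c, mount_d's own z axis and vertical below 0.12 rad) and horizontal distance between weight and mount_a below 0.008 m and z of weight in the frame of mount_a between 0.021 and 0.027 m) or ((horizontal distance between mount_b and stage_centre below 0.008 m and z of mount_b in the frame of stage_centre between -0.004 and 0.004 m and (angle between mount_b's own z axis and vertical below 0.12 rad and linear speed of mount_b below 0.03 m/s)) and (distance of each of mount_a, mount_c, mount_d from where it was at the start of the episode below 0.02 m and angle between each of mount_a, mount_c, mount_d's own z axis and vertical below 0.12 rad) and horizontal distance between weight and mount_b below 0.008 m and z of weight in the frame of mount_b between 0.021 and 0.027 m) or ((horizontal distance between mount_c and stage_centre below 0.008 m and z of mount_c in the frame of stage_centre between -0.004 and 0.004 m and (angle between mount_c's own z axis and vertical below 0.12 rad and linear speed of mount_c below 0.03 m/s)) and (distance of each of mount_a, mount_b, mount_d from where it was at the start of the episode below 0.02 m and angle between each of mount_a, mount_b, mount_d's own z axis and vertical below 0.12 rad) and horizontal distance between weight and mount_c below 0.008 m and z of weight in the frame of mount_c between 0.021 and 0.027 m) or ((horizontal distance between mount_d and stage_centre below 0.008 m and z of mount_d in the frame of stage_centre between -0.004 and 0.004 m and (angle between mount_d's own z axis and vertical below 0.12 rad and linear speed of mount_d below 0.03 m/s)) and (distance of each of mount_a, mount_b, mount_c from where it was at the start of the episode below 0.02 m and angle between each of mount_a, mount_b, mount_c's own z axis and vertical below 0.12 rad) and horizontal distance between weight and mount_d below 0.008 m and z of weight in the frame of mount_d between 0.021 and 0.027 m)) and contact force between the fingers and weight below 0.1 N); the robot touches nothing.
It fails at once if a bystander on the bench is moved more than 25 mm (distance of any of loupe, mould_ring, gauge_block, paste_jar, wash_bottle, dish, screwdriver from where it was at the start of the episode above 0.025 m).
It fails at once if the weight or a mount is tipped over (more than 0.8 rad) (angle between any of mount_a, mount_b, mount_c, mount_d, mount_on_stage, weight's own z axis and vertical above 0.8 rad).
It fails at once if the weight or a mount is slammed down (more than 40 N on the stage, the tray or the mount under it) (contact force between any of mount_a, mount_b, mount_c, mount_d, mount_on_stage, weight and microscope above 40 N or contact force between any of mount_a, mount_b, mount_c, mount_d, mount_on_stage and tray above 40 N or contact force between any of mount_a, mount_b, mount_c, mount_d, mount_on_stage and weight above 40 N).
It also fails if it takes over 72 s, if anything falls off the work surface, if the arm or the gripper's body presses on something with over 40 N, if the wrist force passes 120 N, or if a joint passes its speed limit or range.

ROBOT

A 6-joint arm with a two-finger parallel gripper is mounted at the origin on the work surface. World frame = base frame: x ahead of the robot, y to its left, z up, the work surface at z = 0. Lengths are in m, angles in rad, forces in N, time in s.
With the tool pointing down it reaches from about 0.375 to 0.925 m from the base axis. Payload 5.7 kg.
Tool frame: the origin (TCP) lies at the very end of the fingers, on their centre line; the grasp point (between the pads) lies 19 mm behind it (ctrl.grip_point_offset is the distance from the TCP to the grasp point, in m); z points along the fingers, y is the line along which they close (so a half turn about z gives the same grasp; the last joint's range is limited). The gripper opens to 85 mm and grips with 20 to 120 N. Pads are 22 mm wide; open, the fingers measure 114 mm over their backs; the gripper's body (76 mm by 85 mm) begins 54 mm behind the grasp point. The pads swing forward as they close: fully open they stand 13 mm farther back than shut.
Start: joints at [-1.308, 0.359, 1.51, -0, 1.272, -0.115], TCP at [0.221, -0.558, 0.231] pointing down, gripper open.
Joint ranges: [-2.97, 2.97], [-1.01, 2.36], [0.21, 2.38], [-0.96, 4.11], [0.2, 2.71], [-2.98, 2.98]. Speed limits (rad/s): [2.39, 2.39, 3.14, 3.14, 3.14, 3.14].

INTERFACE

Orientations are given as a unit quaternion [w, x, y, z].
In Python, from bench import ctrl gives the robot as it stands.
- The arm moves only by the tool play_rows, never from a script. Its argument "targets" is a list of rows, each an object of numbers: "dx", "dy", "dz": the shift along the tool's x, y, z normalised to -1 to 1, where 1 is 30 mm; "turn": the turn about the tool's z normalised to -1 to 1, where 1 is 5 degrees; "hand": the opening, from 0 (shut) to 1 (fully open). A call has 1 to 20 rows; each row shifts and turns the commanded pose from where the row before left it, along the tool's axes as they then stand; what a row does not reach is not made up. A row lasts 1/8 s, in which the tool goes at most 62.5 mm and 10.7 degrees, less where a joint would pass 70% of its speed; a pose out of reach is approached as far as the arm can. A call with a number of a shift or a turn outside -1 to 1 is refused whole. A call with a gripper value outside its range is refused whole. The fingers move at their own pace and stop on an object; "grip_force" is the grip in N (left out, the last holds). Time passes only in rows, so rows that do not move let the fingers close. It gives the time, the measured TCP pose, the force, the opening and the grip force at its end, in the units of the state.
- ctrl.sense(): the state, without advancing time (a new reading comes with each control period).
- ctrl.capture(name): name is "scene" or "top"; returns a dict with "frame" (480x640x3 uint8, red, green, blue), "K" (3x3 intrinsics, pixels), "k1" (the pictures are not rectified: a ray, as slopes to the right and down, at radius r is drawn at 1 + k1 r^2 times it, then the intrinsics apply), "world_from_camera" (4x4, takes a point from camera to world coordinates). Camera axes: x right, y down, z forward; pixel columns grow to the right and rows downward; lengths in m; the calibration is good to about 2 mm. A picture is of the moment at which its call begins. There is no depth.
- ctrl.close_job(): hands the job in; it is judged then, once.
Trained networks look in the newest picture that a camera, given by its name, has taken for a name from the list of things; names that differ only in an ending like _2 or _b are one class to them, and where a whole thing is asked for, a point or a joint stands for the part that bears it (a point fixed in the world has none). Each returns a list of dicts, best first, with "score" (0 to 1); they miss things now and then, are a little off and sometimes report something else, mostly with a low value. They report only what shows in the picture. A call takes as long as a camera call. They do not tell look-alikes from the thing itself.
- ctrl.recognise(camera, label): "at" ([x, y, z] in m, in world coordinates, good to about 4 mm: the middle of the surface that is visible of it).
- ctrl.trace(camera, label): "mask" (480x640 bool, what is visible of it).
The state is a dict: "t": time; "joint_positions": joint angles; "dq": joint speeds; "tau": joint torques, N m; "position": TCP position; "orientation": TCP orientation; "force": force on the tool from outside, world axes, zero at the start; "torque": the same for the moment, N m; "gripper_width": opening from 0.0 (shut) to 1.0 (fully open); "grip_force": force on a finger pad.
Only numpy, scipy, OpenCV 4.12 (cv2) and the standard library are available. Lean on these libraries where they do the work, as an engineer would, in place of code of your own. Each camera call takes 0.05 s, during which the arm holds its last target. There are 200 camera calls.

## Working session

There is one attempt and no reset: what is moved stays moved. The work goes in short steps, Python scripts to look and compute and a tool call to move; the robot and the scene stay as the last step left them, time stands still between calls to the robot, and variables do not carry over. Pictures are saved under pics/ and viewed, at most 10 in all, crops included, and the job is handed in when it is done.

Besides the shell and the picture viewer there is one more tool, called after "Request:" as name(argument=value, ...) on one line, values as JSON. play_rows: Moves the arm, as the interface text tells. Its arguments: {"type":"object","properties":{"targets":{"type":"array"},"grip_force":{"type":"number"}},"required":["targets"]}

```bash
ls; mkdir -p pics; cat > h.py <<'E'
import numpy as np, cv2
from bench import ctrl
def cap(n):
    c=ctrl.capture(n); return c
def save(c,f,crop=None,s=1):
    im=cv2.cvtColor(c["frame"],cv2.COLOR_RGB2BGR)
    if crop: x0,y0,x1,y1=crop; im=im[y0:y1,x0:x1]
    if s!=1: im=cv2.resize(im,None,fx=s,fy=s,interpolation=cv2.INTER_CUBIC)
    cv2.imwrite("pics/"+f,im)
def ray(c,uv):
    d=cv2.undistortPoints(np.array([[uv]],float),c["K"],np.array([c["k1"],0,0,0,0.]))[0,0]
    T=c["world_from_camera"]; return T[:3,3],T[:3,:3]@np.array([d[0],d[1],1])
def atz(c,uv,z):
    o,d=ray(c,uv); return o+d*(z-o[2])/d[2]
def proj(c,p):
    q=np.linalg.inv(c["world_from_camera"])@np.append(p,1); s=q[:2]/q[2]
    s=s*(1+c["k1"]*(s@s)); return (c["K"]@np.append(s,1))[:2]
def tri(c1,u1,c2,u2):
    A=np.zeros((3,3));b=np.zeros(3);R=[ray(c1,u1),ray(c2,u2)]
    for o,d in R:
        d=d/np.linalg.norm(d);M=np.eye(3)-np.outer(d,d);A+=M;b+=M@o
    p=np.linalg.solve(A,b);return p
E
python3 - <<'E'
from h import *
for n in ("scene","top"):
    c=cap(n); save(c,n+"0.png"); print(n,c["k1"],c["K"][0,0],c["world_from_camera"].round(3).tolist())
    for l in ("microscope","stage_centre","mount_a","weight","tray","start_knob","loupe","mould_ring","gauge_block","paste_jar","wash_bottle","dish","screwdriver"):
        for r in ctrl.recognise(n,l):
            if r["score"]>.3: print(l,round(r["score"],2),np.round(r["at"],3),proj(c,r["at"]).round())
s=ctrl.sense();print(s["position"],s["orientation"],ctrl.grip_point_offset)
E
```

```text
pics
scene -0.09737158367826004 441.5093830911458 [[0.283, 0.779, -0.56, 1.103], [0.959, -0.236, 0.157, -0.057], [-0.01, -0.581, -0.814, 0.913], [0.0, 0.0, 0.0, 1.0]]
microscope 0.76 [ 0.539 -0.362  0.144] [100. 280.]
stage_centre 0.65 [ 0.54  -0.365  0.151] [ 98. 279.]
mount_a 0.72 [0.581 0.322 0.03 ] [407. 249.]
mount_a 0.64 [0.579 0.214 0.026] [365. 260.]
mount_a 0.5 [0.585 0.112 0.034] [325. 271.]
mount_a 0.49 [0.58  0.161 0.032] [344. 264.]
weight 0.5 [ 0.504 -0.268  0.186] [138. 245.]
tray 0.65 [0.583 0.217 0.005] [366. 266.]
tray 0.4 [0.587 0.053 0.036] [301. 277.]
start_knob 0.67 [ 0.759 -0.134  0.019] [237. 372.]
start_knob 0.57 [0.584 0.055 0.037] [302. 276.]
start_knob 0.4 [ 0.538 -0.362  0.153] [ 99. 278.]
mould_ring 0.73 [0.638 0.469 0.089] [479. 239.]
mould_ring 0.62 [0.705 0.048 0.016] [314. 327.]
gauge_block 0.74 [0.584 0.214 0.008] [365. 266.]
gauge_block 0.67 [0.5   0.443 0.021] [437. 215.]
paste_jar 0.8 [0.769 0.136 0.04 ] [362. 337.]
paste_jar 0.36 [0.708 0.049 0.018] [314. 327.]
wash_bottle 0.93 [0.639 0.468 0.086] [478. 240.]
dish 0.89 [0.723 0.24  0.018] [397. 
[... 664 characters left out ...]
0.147] [539. 270.]
tray 0.57 [0.568 0.23  0.007] [269. 238.]
start_knob 0.48 [0.579 0.058 0.033] [346. 232.]
start_knob 0.44 [ 0.749 -0.135  0.025] [431. 161.]
loupe 0.65 [ 0.501 -0.064  0.034] [402. 268.]
mould_ring 0.83 [0.7   0.046 0.021] [352. 181.]
mould_ring 0.37 [0.495 0.446 0.024] [168. 268.]
gauge_block 0.73 [0.496 0.448 0.023] [167. 267.]
paste_jar 0.78 [0.754 0.139 0.04 ] [311. 155.]
wash_bottle 0.76 [0.611 0.472 0.098] [150. 207.]
dish 0.91 [0.728 0.235 0.01 ] [269. 169.]
screwdriver 0.95 [ 0.748 -0.133  0.023] [430. 162.]
screwdriver 0.45 [0.572 0.231 0.004] [269. 237.]
[ 0.2212988  -0.5576867   0.23128285] [-3.55454549e-05  9.82216316e-01  1.87752782e-01  8.09786033e-06] 0.0187
```

View pics/scene0.png

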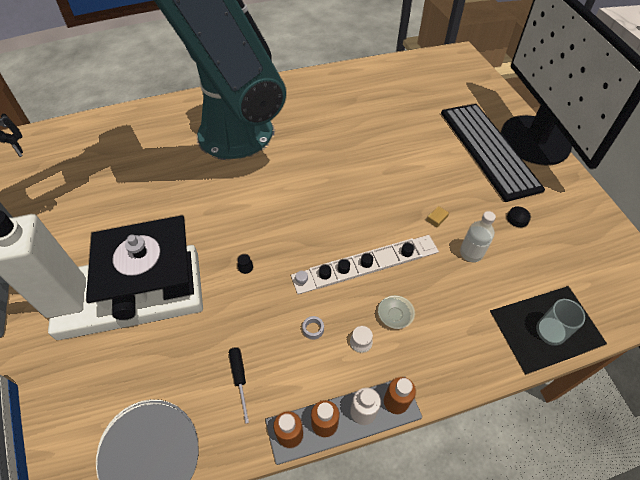

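View pics/top0.png

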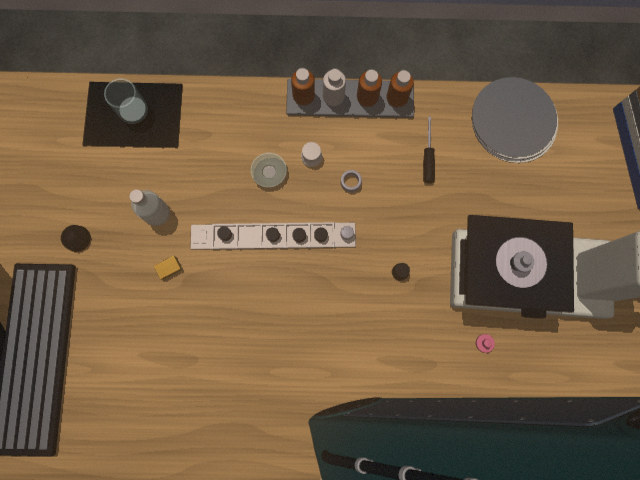

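The scene picture shows the steel knob at the tray's near end, at (302,278) in scene and (347,232) in top. Counting away from it come three mounts, the empty place (around (385,256) scene, (250,234) top), then the last mount at (407,249) scene, (225,233) top, so the last one is the "next" specimen.

Look-alikes:
- **Weight:** the steel one on the stage at top (523,260) is the target. The pink one on the bench at (485,343) is not.
- **Mount:** the loupe at top (401,271) and the black puck at (75,238) are not targets.
- **Knob:** the weight's own knob, the jar and the ring could be taken for the start knob.

```bash
cat > m.py <<'E'
from h import *
def comp(c,box,f):
    x0,y0,x1,y1=box; im=c["frame"][y0:y1,x0:x1].astype(int); m=f(im).astype(np.uint8)
    n,l,s,ce=cv2.connectedComponentsWithStats(m); k=1+np.argmax(s[1:,4]); return (l==k),np.array([x0,y0])
E
python3 - <<'E'
from m import *
S=cap("scene");T=cap("top")
bright=lambda im: im.min(2)>150
# insert hull ellipses
for c,b in ((S,(95,222,180,290)),(T,(485,228,560,298))):
    m,o=comp(c,b,lambda im:im.min(2)>110)
    pts=cv2.findContours(m.astype(np.uint8),0,2)[0]; p=max(pts,key=len)[:,0]; h=cv2.convexHull(p.astype(np.int32))[:,0]
    w=np.array([atz(c,u+o,.153) for u in h]); A=np.c_[2*w[:,:2],np.ones(len(w))]; q=np.linalg.lstsq(A,(w[:,:2]**2).sum(1),rcond=None)[0]
    print("insert",q[:2],"R",np.sqrt(q[2]+q[:2]@q[:2]), m.sum())
def masks(lab):
    return [ [(r["score"],r["mask"]) for r in ctrl.trace(n,lab) if r["score"]>.3] for n in ("scene","top")]
for lab in ("mount_a","weight","tray","start_knob","stage_centre"):
    for n,L in zip("ST",masks(lab)):
        for s,m in L:
            v,u=np.nonzero(m); print(lab,n,round(s,2),u.min(),u.max(),v.min(),v.max(),m.sum(),u.mean().round(1),v.mean().round(1))
save(S,"s_w.png",(90,210,190,310),4); save(T,"t_w.png",(480,220,570,310),4)
a=cv2.imread("pics/s_w.png");b=cv2.imread("pics/t_w.png")
im=lambda c,x0,y0,x1,y1,s:cv2.resize(cv2.cvtColor(c["frame"],4)[y0:y1,x0:x1],None,fx=s,fy=s,interpolation=2)
top=np.hstack([cv2.resize(a,(300,300)),cv2.resize(b,(300,300))]); r1=im(S,290,235,440,295,4);r2=im(T,185,215,360,255,600/175)
cv2.imwrite("pics/crop.png",np.vstack([top,cv2.resize(r1,(600,160*1)),cv2.resize(r2,(600,137))]))
E
```

```text
insert [ 0.5003006  -0.28236646] R 0.05095389585037287 1274
insert [ 0.50096111 -0.2803249 ] R 0.049594734210394474 1764
mount_a S 0.6 338 349 260 273 139 343.2 266.1
mount_a S 0.55 319 330 265 279 143 324.4 271.7
mount_a S 0.52 401 413 242 256 154 407.1 249.1
mount_a S 0.46 361 371 254 267 128 366.1 260.1
mount_a T 0.5 266 278 228 241 144 272.3 234.2
mount_a T 0.49 313 327 228 241 174 320.2 234.4
mount_a T 0.44 292 304 228 242 151 298.1 235.2
mount_a T 0.43 218 229 228 239 110 223.8 233.1
weight S 0.61 124 145 235 253 312 134.4 243.9
weight T 0.75 512 533 252 270 332 522.9 261.2
weight T 0.52 476 493 334 352 273 484.4 343.2
tray S 0.97 292 437 235 292 2252 364.2 264.3
tray S 0.73 320 329 265 278 111 324.3 271.9
tray T 0.74 190 355 223 249 3111 271.9 235.9
start_knob S 0.45 295 307 270 283 141 301.3 276.8
stage_centre S 0.63 291 437 235 293 2252 363.3 264.6
stage_centre S 0.62 0 202 210 339 17652 101.6 275.4
stage_centre T 0.78 449 639 215 319 15791 541.1 268.9
```

View pics/crop.png

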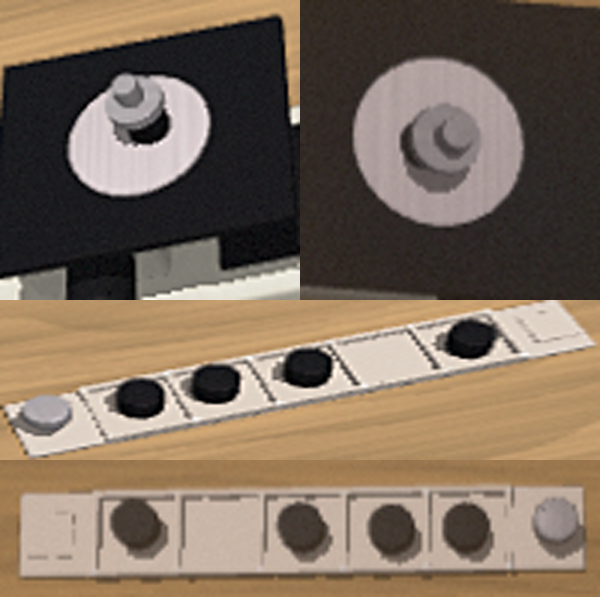

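The crop confirms the steel weight sits on a black mount on the stage insert, and the tray order and empty fourth place from the knob. Next I fit positions from both views by silhouette.

```bash
cat >> m.py <<'E'
from scipy.optimize import least_squares
def sil(c,p,parts,s=8):
    # centroid of union of projected cylinders (r,z0,z1)
    th=np.linspace(0,2*np.pi,40); P=[]
    for r,a,b in parts:
        q=[proj(c,np.array(p)+[r*np.cos(t),r*np.sin(t),z]) for t in th for z in (a,b)]; P.append(cv2.convexHull(np.array(q,np.float32))[:,0])
    lo=np.vstack(P).min(0)-2; m=np.zeros((400,400),np.uint8)
    for h in P: cv2.fillConvexPoly(m,((h-lo)*s*16).round().astype(np.int32),255,shift=4)
    M=cv2.moments(m,True); return np.array([M["m10"],M["m01"]])/M["m00"]/s+lo, M["m00"]/s/s
def fit(cs,cents,parts,p0):
    return least_squares(lambda p:np.concatenate([sil(c,p,parts)[0]-u for c,u in zip(cs,cents)]),p0,diff_step=2e-3,x_scale=.01)
def cent(c,box,f):
    m,o=comp(c,box,f); v,u=np.nonzero(m); return np.array([u.mean(),v.mean()])+o,m.sum()
MOUNT=[(.015,0,.024)]; WEIGHT=[(.02,0,.01),(.009,.01,.028)]
E
python3 - <<'E'
from m import *
S=cap("scene");T=cap("top")
print("px shadow/dark T:",T["frame"][226:244,226].max(1),"S",S["frame"][240:260,407].max(1), "Sx",S["frame"][249,397:420].max(1))
for y in (.323,.217,.16,.113):
    g=np.array([.577,y,.016]); r=[]
    for c,th in ((S,35),(T,75)):
        u=proj(c,g).astype(int); r.append(cent(c,(u[0]-11,u[1]-11,u[0]+12,u[1]+12),lambda im:im.max(2)<th))
    f=fit((S,T),[a[0] for a in r],MOUNT,[.577,y,.004])
    print("mount",f.x.round(4),"res",f.fun.round(2),"areas",[a[1] for a in r],[round(sil(c,f.x,MOUNT)[1]) for c in (S,T)])
ms=[ [x for x in ctrl.trace(n,"weight") if x["mask"][225:285][:, (100 if n=="scene" else 480):(170 if n=="scene" else 565)].sum()>50][0]["mask"] for n in ("scene","top")]
us=[np.array(np.nonzero(m))[::-1].mean(1) for m in ms]
f=fit((S,T),us,WEIGHT,[.5,-.28,.177]);print("weight",f.x.round(4),f.fun.round(2),[m.sum() for m in ms],[round(sil(c,f.x,WEIGHT)[1]) for c in (S,T)])
# tray: corners from white mask -> minAreaRect in the z=.01 plane
for c,b in ((S,(285,225,445,300)),(T,(183,214,362,256))):
    m,o=comp(c,b,lambda im:(im.min(2)>(140 if c is S else 130)))
    h=cv2.convexHull(max(cv2.findContours(m.astype(np.uint8),0,1)[0],key=len))[:,0]
    w=np.array([atz(c,u+o,.008)[:2] for u in h],np.float32); R=cv2.minAreaRect(w*1000); print("tray",R,m.sum())
# place 4 floor via knob-to-lip: print knob steel
print("insert tri",)
E
```

```text
px shadow/dark T: [ 98  74  69  70  69  68  69  73  71  72  71  69  62  56  69  95 110 137] S [233 150  65  25  23  33  35  29  33  27  30  35  19  17   8  14   0 168
 229 236] Sx [228 229 104 123  94   1  17  30  28  27  27  28  33  27  26  23  32 150
 201 124 205 231 225]
mount [0.5746 0.3278 0.0038] res [ 0.29 -0.05  0.25  0.09] areas [np.int64(123), np.int64(145)] [168, 180]
mount [0.5745 0.2205 0.0038] res [ 0.12 -0.01  0.11  0.03] areas [np.int64(127), np.int64(142)] [171, 173]
mount [0.5744 0.1618 0.0029] res [ 0.13 -0.02  0.12  0.03] areas [np.int64(127), np.int64(140)] [173, 171]
mount [0.5765 0.1139 0.0037] res [ 0.11 -0.01  0.1   0.03] areas [np.int64(129), np.int64(142)] [176, 171]
weight [ 0.4978 -0.273   0.1785] [0.61 0.02 0.55 0.01] [np.int64(272), np.int64(326)] [312, 386]
tray ((574.0206298828125, 219.45306396484375), (60.46730422973633, 368.7723388671875), 1.951412558555603) 2039
tray ((575.3616943359375, 221.8963165283203), (56.500911712646484, 366.4806213378906), 1.9199093580245972) 2718
insert tri
```

Request:
play_rows(targets=[{"turn":-1,"dz":-0.25,"hand":0.5},{"turn":-1,"dz":-0.25,"hand":0.5},{"turn":-1,"dz":-0.25,"hand":0.5},{"turn":-1,"dz":-0.25,"hand":0.5},{"turn":-1,"dz":-0.25,"hand":0.5},{"turn":-1,"dz":-0.25,"hand":0.5},{"turn":-1,"dz":-0.25,"hand":0.5},{"turn":-1,"dz":-0.25,"hand":0.5},{"turn":-1,"dz":-0.25,"hand":0.5},{"turn":-1,"dz":-0.25,"hand":0.5},{"turn":-1,"dz":-0.25,"hand":0.5},{"turn":-1,"dz":-0.25,"hand":0.5},{"turn":-1,"dz":-0.25,"hand":0.5},{"turn":-0.68,"dz":0,"hand":0.5},{"dx":1,"hand":0.5},{"dx":1,"hand":0.5},{"dx":1,"hand":0.5},{"dx":1,"hand":0.5},{"hand":0.5}])

```text
schema error: expected keys dx, dy, dz, turn, hand
```

Request:
play_rows(targets=[{"dx":0.55,"dy":0.92,"hand":0.5},{"dx":0.55,"dy":0.92,"hand":0.5},{"dx":0.55,"dy":0.92,"hand":0.5},{"dx":0.55,"dy":0.92,"hand":0.5},{"dx":0.55,"dy":0.92,"hand":0.5},{"dx":0.55,"dy":0.92,"hand":0.5},{"dx":0.55,"dy":0.92,"hand":0.5},{"dx":0.55,"dy":0.92,"hand":0.5},{"dx":0.55,"dy":0.92,"hand":0.5},{"dx":0.55,"dy":0.92,"hand":0.5},{"hand":0.5},{"hand":0.5}])

```text
schema error: expected keys dx, dy, dz, turn, hand
```

Request:
play_rows(targets=[{"dx":0,"dy":0,"turn":-1,"dz":-0.25,"hand":0.5},{"dx":0,"dy":0,"turn":-1,"dz":-0.25,"hand":0.5},{"dx":0,"dy":0,"turn":-1,"dz":-0.25,"hand":0.5},{"dx":0,"dy":0,"turn":-1,"dz":-0.25,"hand":0.5},{"dx":0,"dy":0,"turn":-1,"dz":-0.25,"hand":0.5},{"dx":0,"dy":0,"turn":-1,"dz":-0.25,"hand":0.5},{"dx":0,"dy":0,"turn":-1,"dz":-0.25,"hand":0.5},{"dx":0,"dy":0,"turn":-1,"dz":-0.25,"hand":0.5},{"dx":0,"dy":0,"turn":-1,"dz":-0.25,"hand":0.5},{"dx":0,"dy":0,"turn":-1,"dz":-0.25,"hand":0.5},{"dx":0,"dy":0,"turn":-1,"dz":-0.25,"hand":0.5},{"dx":0,"dy":0,"turn":-1,"dz":-0.25,"hand":0.5},{"dx":0,"dy":0,"turn":-1,"dz":-0.25,"hand":0.5},{"dx":0,"dy":0,"turn":-0.68,"dz":0,"hand":0.5},{"dx":1,"dy":0,"turn":0,"dz":0,"hand":0.5},{"dx":1,"dy":0,"turn":0,"dz":0,"hand":0.5},{"dx":1,"dy":0,"turn":0,"dz":0,"hand":0.5},{"dx":1,"dy":0,"turn":0,"dz":0,"hand":0.5},{"dx":0,"dy":0,"turn":0,"dz":0,"hand":0.5}])

```text
t: 4.58
position: [0.2212, -0.4357, 0.329]
orientation: [-0.0, 0.706, 0.708, 0.0]
force: [0.1, -1.1, -0.4]
gripper_width: 0.499
grip_force: 0.0
```

Request:
play_rows(targets=[{"dx":0.54,"dy":0.92,"dz":0,"turn":0,"hand":0.5},{"dx":0.54,"dy":0.92,"dz":0,"turn":0,"hand":0.5},{"dx":0.54,"dy":0.92,"dz":0,"turn":0,"hand":0.5},{"dx":0.54,"dy":0.92,"dz":0,"turn":0,"hand":0.5},{"dx":0.54,"dy":0.92,"dz":0,"turn":0,"hand":0.5},{"dx":0.54,"dy":0.92,"dz":0,"turn":0,"hand":0.5},{"dx":0.54,"dy":0.92,"dz":0,"turn":0,"hand":0.5},{"dx":0.54,"dy":0.92,"dz":0,"turn":0,"hand":0.5},{"dx":0.54,"dy":0.92,"dz":0,"turn":0,"hand":0.5},{"dx":0.54,"dy":0.92,"dz":0,"turn":0,"hand":0.5},{"dx":0,"dy":0,"dz":0.8,"turn":0,"hand":0.5},{"dx":0,"dy":0,"dz":0.8,"turn":0,"hand":0.5},{"dx":0,"dy":0,"dz":0.8,"turn":0,"hand":0.5},{"dx":0,"dy":0,"dz":0,"turn":0,"hand":0.5},{"dx":0,"dy":0,"dz":0,"turn":0,"hand":0.5}])

```text
t: 6.45
position: [0.4978, -0.2762, 0.2576]
orientation: [0.001, 0.707, 0.707, 0.0]
force: [0.2, -0.3, -0.3]
gripper_width: 0.494
grip_force: 0.0
```

```bash
python3 - <<'E'
from m import *
S=cap("scene");T=cap("top")
im=lambda c,x0,y0,x1,y1,s:cv2.resize(cv2.cvtColor(c["frame"],4)[y0:y1,x0:x1],None,fx=s,fy=s,interpolation=2)
cv2.imwrite("pics/w1.png",np.hstack([im(S,80,160,200,300,3),im(T,460,190,590,330,3)]))
E
```

```text
(no output)
```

View pics/w1.png

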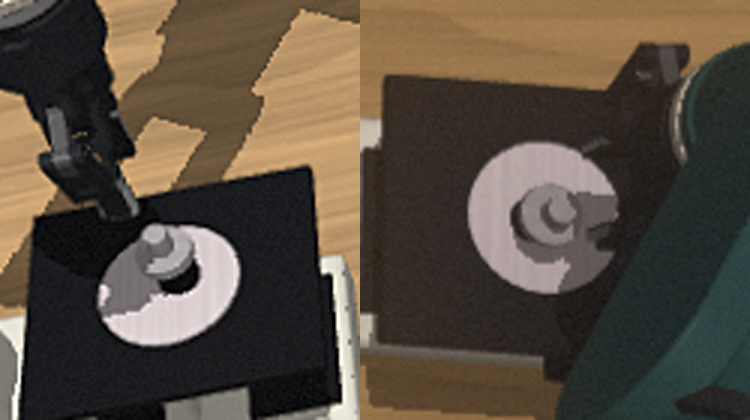

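```bash
python3 - <<'E'
from m import *
S=cap("scene");T=cap("top")
p=ctrl.sense()["position"]
for dx in (-.021,.021): print(proj(S,np.array(p)+[dx,0,0.005]),proj(T,np.array(p)+[dx,0,.005]))
for w in ([.4978,-.273,.177],[.5,-.276,.177]):
    print([proj(c,np.array(w)+[0,0,.028]).round(1) for c in (S,T)])
print(tri(S,(131.2,237.5),T,(526.5,260)))
# knob/disc bright segmentation in scene
f=S["frame"].astype(int)
print(f[228:258,125:146].min(2))
print(T["frame"][250:275,508:538].min(2))
E
```

```text
[119.73891759 212.05674572] [541.44306619 265.79529585]
[120.32415147 228.42827171] [540.03056519 242.3925432 ]
[array([131.7, 237.5]), array([527.1, 259.1])]
[array([130.3, 238.7]), array([528.6, 258. ])]
[ 0.49638973 -0.27353508  0.20339529]
[[101  18  10  15   8  15  25  29  28  24  25  22  27  30  29  25  28  25
   26  23  30]
 [107  28  13  10  12  15  17  24  29  28  26  30  27  30  26  30  28  25
   26  27  27]
 [ 98  12  16   7  14  14  15  25  28  28  23  25  25  29  22  27  26  25
   27  30  28]
 [ 51   3  14  10   8  17   5  19  23  26  28  28  29  27  25  28  27  27
   29  25  25]
 [ 13  10   6  16  15  13   9  15  24  26  26  25  25  33  25  26  25  24
   24  22  30]
 [ 12  13  14   8  13  13   4   0  17  24  22  26  19  21  29  23  17  15
   24  23  26]
 [ 19  11  18   5   0  40  69  68  48  17   8   5  13  15  11   6   6   4
    7   9  14]
 [ 13   8   5  34 120 159 157 158 159 127 120 120 118  77  76 145 143 144
  144 131  80]
 [ 12  10  37 117 173 177 174 180 180 173 135 164 174 161 164 182 195 207
  205 198 192]
 [  8  15 102 174 172 171 173 174 174 181 105 156 180 1
[... 4240 characters left out ...]
126 134 131 130 130 131
  130 132 136 129 125  87  88  88  89  72  60  59]
 [160 161 166 159  96  89  77  66  59  63  68  76 104 124 122 122 128 125
  124 125 121 101  96  86  87  89  91  74  71  71]
 [160 162 163 162  96  89  89  91  88  87  82  74  70  76  85  94 105 109
  101 100  80  86  93  89  85  89  89  85  85  90]
 [157 161 163 161 113  88  90  86  90  88  86  90  88  87  82  75  77  77
   88  91  88  90  90  88  84  85  91  86  86  89]
 [159 160 161 160 158 116  93  88  89  87  88  85  89  87  88  86  86  88
   93  90  89  90  91  88  85  91  89  88  86  89]
 [158 161 165 157 159 162 117  92  89  85  90  88  90  90  90  86  87  89
   90  89  89  87  89  89  87  87  89  87  85  89]]
```

The picture shows the fingers straddling above the weight. The knob top is at (130.8,237.6) in scene and (527,258.7) in top, agreeing with the fit to 1–2 mm. Descending onto the knob.

Request:
play_rows(grip_force=40, targets=[{"dx":0.05,"dy":0,"dz":0.5,"turn":0,"hand":0.5},{"dx":0,"dy":0,"dz":0.5,"turn":0,"hand":0.5},{"dx":0,"dy":0,"dz":0.5,"turn":0,"hand":0.5},{"dx":0,"dy":0,"dz":0.4,"turn":0,"hand":0.5},{"dx":0,"dy":0,"dz":0.27,"turn":0,"hand":0.5},{"dx":0,"dy":0,"dz":0,"turn":0,"hand":0.5},{"dx":0,"dy":0,"dz":0,"turn":0,"hand":0.3},{"dx":0,"dy":0,"dz":0,"turn":0,"hand":0.2},{"dx":0,"dy":0,"dz":0,"turn":0,"hand":0.1},{"dx":0,"dy":0,"dz":0,"turn":0,"hand":0.1},{"dx":0,"dy":0,"dz":0,"turn":0,"hand":0.1},{"dx":0,"dy":0,"dz":0,"turn":0,"hand":0.1}])

```text
t: 8.15
position: [0.4976, -0.2743, 0.1923]
orientation: [0.001, 0.707, 0.707, 0.0]
force: [-0.8, 0.6, 6.0]
gripper_width: 0.189
grip_force: 39.3
```

Request:
play_rows(targets=[{"dx":0,"dy":0,"dz":-0.2,"turn":0,"hand":0.1},{"dx":0,"dy":0,"dz":-0.5,"turn":0,"hand":0.1},{"dx":0.3,"dy":0.05,"dz":0,"turn":0,"hand":0.1},{"dx":0.6,"dy":0.05,"dz":0,"turn":0,"hand":0.1},{"dx":0.6,"dy":0.05,"dz":0,"turn":0,"hand":0.1},{"dx":0.6,"dy":0.05,"dz":0,"turn":0,"hand":0.1},{"dx":0.28,"dy":0.05,"dz":0,"turn":0,"hand":0.1},{"dx":0,"dy":0,"dz":0.4,"turn":0,"hand":0.1},{"dx":0,"dy":0,"dz":0.4,"turn":0,"hand":0.1},{"dx":0,"dy":0,"dz":0.4,"turn":0,"hand":0.1},{"dx":0,"dy":0,"dz":0.2,"turn":0,"hand":0.1},{"dx":0,"dy":0,"dz":0.1,"turn":0,"hand":0.1},{"dx":0,"dy":0,"dz":0,"turn":0,"hand":0.1}])

```text
t: 9.78
position: [0.5045, -0.2027, 0.1676]
orientation: [-0.0, 0.707, 0.707, 0.0]
force: [-0.5, -0.2, -1.5]
gripper_width: 0.182
grip_force: 39.1
```

```bash
python3 - <<'E'
from m import *
S=cap("scene");T=cap("top")
im=lambda c,x0,y0,x1,y1,s:cv2.resize(cv2.cvtColor(c["frame"],4)[y0:y1,x0:x1],None,fx=s,fy=s,interpolation=2)
cv2.imwrite("pics/w2.png",np.hstack([im(S,80,160,200,300,3),im(T,460,190,590,330,3)]))
E
```

```text
(no output)
```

View pics/w2.png

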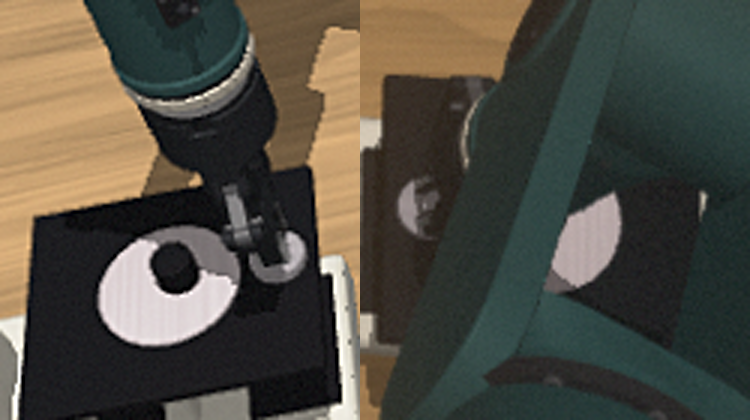

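The weight hangs just over the black plate, clear of both the insert and the plate edge. The mount stands alone at about (138,249) in scene. Setting the weight down.

Request:
play_rows(targets=[{"dx":0,"dy":0,"dz":0.03,"turn":0,"hand":0.1},{"dx":0,"dy":0,"dz":0.03,"turn":0,"hand":0.1},{"dx":0,"dy":0,"dz":0,"turn":0,"hand":0.1}])

```text
t: 10.25
position: [0.5045, -0.2025, 0.1659]
orientation: [-0.0, 0.707, 0.707, 0.0]
force: [0.0, 0.1, -1.6]
gripper_width: 0.182
grip_force: 39.1
```

Request:
play_rows(targets=[{"dx":0,"dy":0,"dz":0.03,"turn":0,"hand":0.1},{"dx":0,"dy":0,"dz":0.02,"turn":0,"hand":0.1},{"dx":0,"dy":0,"dz":0,"turn":0,"hand":0.1}])

```text
t: 10.62
position: [0.5047, -0.2025, 0.1653]
orientation: [0.0, 0.707, 0.707, 0.0]
force: [-1.4, 1.8, 7.3]
gripper_width: 0.186
grip_force: 39.9
```

Request:
play_rows(targets=[{"dx":0,"dy":0,"dz":0,"turn":0,"hand":0.25},{"dx":0,"dy":0,"dz":0,"turn":0,"hand":0.4},{"dx":0,"dy":0,"dz":0,"turn":0,"hand":0.5},{"dx":0,"dy":0,"dz":0,"turn":0,"hand":0.5},{"dx":0,"dy":0,"dz":-0.4,"turn":0,"hand":0.5},{"dx":0,"dy":0,"dz":-0.8,"turn":0,"hand":0.5},{"dx":0,"dy":0,"dz":-0.8,"turn":0,"hand":0.5},{"dx":0,"dy":0,"dz":-0.5,"turn":0,"hand":0.6},{"dx":0,"dy":0,"dz":0,"turn":0,"hand":0.6}])

```text
t: 11.75
position: [0.5053, -0.203, 0.2408]
orientation: [0.001, 0.707, 0.707, 0.0]
force: [0.6, 0.0, -0.1]
gripper_width: 0.598
grip_force: 0.0
```

```bash
cat > sm.py <<'E'
from m import *
S=cap("scene")
u,a=cent(S,(118,228,162,275),lambda im:im.max(2)<45); print(u,a)
r=least_squares(lambda p:sil(S,[p[0],p[1],.153],MOUNT)[0]-u,[.498,-.274],diff_step=2e-3,x_scale=.01);print("mount on stage",r.x.round(4),sil(S,[*r.x,.153],MOUNT)[1])
print(S["frame"][236:264,122:156].max(2))
E
python3 sm.py
```

```text
[143.98165138 243.27522936] 654
mount on stage [ 0.4871 -0.26  ] 236.03125
[[ 29  17  13  14  18  15  17  12  12   5  44  52  75 108 112 116 112 109
  120 122 120 121 118 114 115 115 103  63  18   5  15  12  19  14]
 [ 33  32  29  28   7   7   0  15  38  92 115 115 116 127 126 122 123 122
  120 123 124 122 122 124 127 127 125 121 103  60  13  11  18  17]
 [ 32  28  26  21  10  18  61  95 111 122 127 122 121 122 125 122 119 119
  119 118 121 123 118 121 122 123 121 126 126 119 102  53  10  11]
 [ 28  25  21  44 149 221 186 107 118 119 121 120 120 124 125 124 126 125
  123 121 123 122 116 121 121 120 119 121 126 128 125 119  82  28]
 [ 23  11  27 138 224 238 229 169 101 110 118 128 129  99  91  91  89  65
  106 130 125 123 119 119 121 117 119 124 125 123 123 124 124  81]
 [ 18 125 217 218 228 223 226 218 211 162 119 103  71  41  38  39  37   9
   50  75 107 126 117 120 122 119 120 120 124 123 122 117 125 125]
 [114 225 229 225 221 221 222 224 230 239 157  43  22  26  26  26  24  22
   24  24  64 135 123 120 123 118 121 123 122 123 121 119 121 124]
 [226 232 222 220 219 221 222 224 212 
[... 2223 characters left out ...]
 221 223 221 218 221 224 221 220 222 223 222 223 230 228 232 235 229
  226 227 224 226 222 223 224 222 226 187 107 119 117 118 118 119]
 [218 221 223 223 217 222 223 223 222 223 222 221 222 224 222 223 225 221
  221 221 222 223 224 224 224 222 222 235 195 108 110 108 110 114]
 [219 222 225 223 219 221 223 224 222 223 224 223 220 224 221 221 223 218
  221 221 222 224 223 224 224 223 220 227 186 191 246 242 247 241]
 [219 220 224 221 218 223 224 221 222 222 223 221 220 225 222 222 225 218
  221 222 222 223 223 223 224 220 219 224 232 234 231 231 226 170]
 [220 222 224 222 220 222 222 224 223 223 223 221 220 224 223 222 223 219
  219 221 222 223 224 223 224 220 218 221 228 230 230 237 197  98]]
```

```bash
sed -i 's/(118,228,162,275)/(128,239,149,260)/; s/<45)/<75)/; $d' sm.py; python3 sm.py
```

```text
[137.80465116 248.86046512] 215
mount on stage [ 0.498  -0.2738] 240.65625
```

Request:
play_rows(targets=[{"dx":-0.8,"dy":-0.08,"dz":0,"turn":0,"hand":0.6},{"dx":-0.8,"dy":-0.08,"dz":0,"turn":0,"hand":0.6},{"dx":-0.77,"dy":-0.08,"dz":0,"turn":0,"hand":0.6},{"dx":0,"dy":0,"dz":0,"turn":0,"hand":0.6},{"dx":0,"dy":0,"dz":0.6,"turn":0,"hand":0.6},{"dx":0,"dy":0,"dz":0.6,"turn":0,"hand":0.6},{"dx":0,"dy":0,"dz":0.6,"turn":0,"hand":0.6},{"dx":0,"dy":0,"dz":0.5,"turn":0,"hand":0.6},{"dx":0,"dy":0,"dz":0.36,"turn":0,"hand":0.6},{"dx":0,"dy":0,"dz":0,"turn":0,"hand":0.6},{"dx":0,"dy":0,"dz":0,"turn":0,"hand":0.4},{"dx":0,"dy":0,"dz":0,"turn":0,"hand":0.3},{"dx":0,"dy":0,"dz":0,"turn":0,"hand":0.2},{"dx":0,"dy":0,"dz":0,"turn":0,"hand":0.2},{"dx":0,"dy":0,"dz":0,"turn":0,"hand":0.2}])

```text
t: 13.72
position: [0.498, -0.274, 0.1604]
orientation: [0.001, 0.707, 0.707, 0.0]
force: [-1.5, -0.1, 5.6]
gripper_width: 0.328
grip_force: 39.7
```

Request:
play_rows(targets=[{"dx":0,"dy":0,"dz":-0.3,"turn":0,"hand":0.2},{"dx":0,"dy":0,"dz":-0.9,"turn":0,"hand":0.2},{"dx":0,"dy":0,"dz":-0.9,"turn":0,"hand":0.2},{"dx":0,"dy":0,"dz":-0.9,"turn":0,"hand":0.2},{"dx":0.3,"dy":0,"dz":0,"turn":0,"hand":0.2},{"dx":0.7,"dy":0,"dz":0,"turn":0,"hand":0.2},{"dx":1,"dy":0.15,"dz":0,"turn":0,"hand":0.2},{"dx":1,"dy":0.15,"dz":0,"turn":0,"hand":0.2},{"dx":1,"dy":0.15,"dz":0,"turn":0,"hand":0.2},{"dx":1,"dy":0.15,"dz":0,"turn":0,"hand":0.2},{"dx":1,"dy":0.15,"dz":0,"turn":0,"hand":0.2},{"dx":1,"dy":0.15,"dz":0,"turn":0,"hand":0.2},{"dx":1,"dy":0.15,"dz":0,"turn":0,"hand":0.2},{"dx":1,"dy":0.15,"dz":0,"turn":0,"hand":0.2},{"dx":1,"dy":0.15,"dz":0,"turn":0,"hand":0.2},{"dx":1,"dy":0.15,"dz":0,"turn":0,"hand":0.2},{"dx":1,"dy":0.15,"dz":0,"turn":0,"hand":0.2},{"dx":1,"dy":0.15,"dz":0,"turn":0,"hand":0.2},{"dx":1,"dy":0.15,"dz":0,"turn":0,"hand":0.2},{"dx":1,"dy":0.15,"dz":0,"turn":0,"hand":0.2}])

```text
t: 16.23
position: [0.5578, 0.1783, 0.2479]
orientation: [-0.001, 0.707, 0.708, -0.001]
force: [0.8, -0.3, -0.5]
gripper_width: 0.327
grip_force: 39.5
```

Request:
play_rows(targets=[{"dx":1,"dy":0.15,"dz":0,"turn":0,"hand":0.2},{"dx":1,"dy":0.15,"dz":0,"turn":0,"hand":0.2},{"dx":0.8,"dy":0.1,"dz":0,"turn":0,"hand":0.2},{"dx":0.45,"dy":0,"dz":0,"turn":0,"hand":0.2},{"dx":0,"dy":0,"dz":0,"turn":0,"hand":0.2},{"dx":0,"dy":0,"dz":0,"turn":0,"hand":0.2}])

```text
t: 16.98
position: [0.5717, 0.2732, 0.2495]
orientation: [0.0, 0.707, 0.707, -0.0]
force: [0.3, 0.0, 0.0]
gripper_width: 0.33
grip_force: 39.5
```

Request:
play_rows(targets=[{"dx":0.04,"dy":0.05,"dz":0.4,"turn":0,"hand":0.2},{"dx":0,"dy":0,"dz":0.9,"turn":0,"hand":0.2},{"dx":0,"dy":0,"dz":0.9,"turn":0,"hand":0.2},{"dx":0,"dy":0,"dz":0.9,"turn":0,"hand":0.2},{"dx":0,"dy":0,"dz":0.9,"turn":0,"hand":0.2},{"dx":0,"dy":0,"dz":0.9,"turn":0,"hand":0.2},{"dx":0,"dy":0,"dz":0.9,"turn":0,"hand":0.2},{"dx":0,"dy":0,"dz":0.7,"turn":0,"hand":0.2},{"dx":0,"dy":0,"dz":0.5,"turn":0,"hand":0.2},{"dx":0,"dy":0,"dz":0.35,"turn":0,"hand":0.2},{"dx":0,"dy":0,"dz":0.25,"turn":0,"hand":0.2},{"dx":0,"dy":0,"dz":0.15,"turn":0,"hand":0.2},{"dx":0,"dy":0,"dz":0.1,"turn":0,"hand":0.2},{"dx":0,"dy":0,"dz":0,"turn":0,"hand":0.2}])

```text
t: 18.73
position: [0.5735, 0.2752, 0.0143]
orientation: [0.0, 0.707, 0.707, 0.0]
force: [0.1, -0.6, -0.9]
gripper_width: 0.335
grip_force: 39.5
```

Request:
play_rows(targets=[{"dx":0,"dy":0,"dz":0.03,"turn":0,"hand":0.2},{"dx":0,"dy":0,"dz":0.03,"turn":0,"hand":0.2},{"dx":0,"dy":0,"dz":0.03,"turn":0,"hand":0.2},{"dx":0,"dy":0,"dz":0,"turn":0,"hand":0.2}])

```text
t: 19.23
position: [0.5735, 0.2752, 0.0115]
orientation: [-0.0, 0.707, 0.707, 0.0]
force: [0.1, -0.4, 0.1]
gripper_width: 0.333
grip_force: 39.6
```

Request:
play_rows(targets=[{"dx":0,"dy":0,"dz":0.02,"turn":0,"hand":0.2},{"dx":0,"dy":0,"dz":0,"turn":0,"hand":0.2},{"dx":0,"dy":0,"dz":0,"turn":0,"hand":0.4},{"dx":0,"dy":0,"dz":0,"turn":0,"hand":0.5},{"dx":0,"dy":0,"dz":0,"turn":0,"hand":0.6},{"dx":0,"dy":0,"dz":0,"turn":0,"hand":0.6},{"dx":0,"dy":0,"dz":-0.4,"turn":0,"hand":0.6},{"dx":0,"dy":0,"dz":-0.8,"turn":0,"hand":0.6},{"dx":0,"dy":0,"dz":-0.8,"turn":0,"hand":0.6},{"dx":0,"dy":0,"dz":-0.8,"turn":0,"hand":0.6},{"dx":0,"dy":0,"dz":-0.8,"turn":0,"hand":0.6},{"dx":0,"dy":0,"dz":-0.8,"turn":0,"hand":0.6},{"dx":0,"dy":0,"dz":0,"turn":0,"hand":0.6},{"dx":0,"dy":0,"dz":0,"turn":0,"hand":0.6}])

```text
t: 20.98
position: [0.573, 0.275, 0.1426]
orientation: [-0.0, 0.707, 0.707, -0.0]
force: [-0.6, -0.1, -0.3]
gripper_width: 0.6
grip_force: 0.0
```

```bash
python3 - <<'E'
from m import *
S=cap("scene")
for y in (.328,.2745,.2205,.162,.114):
    g=np.array([.575,y,.016]); u=proj(S,g).astype(int)
    r=cent(S,(u[0]-11,u[1]-11,u[0]+12,u[1]+12),lambda im:im.max(2)<35)
    q=least_squares(lambda p:sil(S,[p[0],p[1],.004],MOUNT)[0]-r[0],[.575,y],diff_step=2e-3,x_scale=.01)
    print(q.x.round(4),r[1])
cv2.imwrite("pics/t2.png",cv2.resize(cv2.cvtColor(S["frame"],4)[180:300,280:450],None,fx=4,fy=4,interpolation=2))
E
```

```text
[0.575  0.3269] 117
[0.573  0.2755] 117
[0.5749 0.2205] 128
[0.5748 0.1611] 119
[0.5768 0.1138] 120
```

View pics/t2.png

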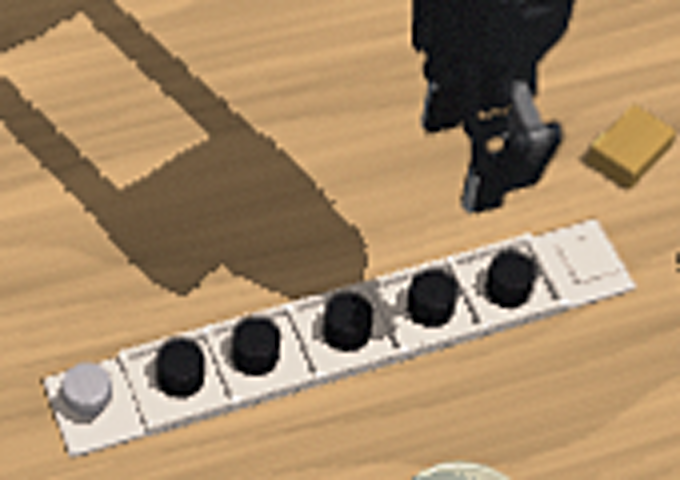

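All five places are now filled, with the returned mount at crop (432,297), i.e. scene (388,254). Now the end mount.

Request:
play_rows(targets=[{"dx":0.9,"dy":0.03,"dz":0,"turn":0,"hand":0.6},{"dx":0.84,"dy":0.03,"dz":0,"turn":0,"hand":0.6},{"dx":0,"dy":0,"dz":0.5,"turn":0,"hand":0.6},{"dx":0,"dy":0,"dz":0.8,"turn":0,"hand":0.6},{"dx":0,"dy":0,"dz":0.8,"turn":0,"hand":0.6},{"dx":0,"dy":0,"dz":0.8,"turn":0,"hand":0.6},{"dx":0,"dy":0,"dz":0.6,"turn":0,"hand":0.6},{"dx":0,"dy":0,"dz":0.5,"turn":0,"hand":0.6},{"dx":0,"dy":0,"dz":0.33,"turn":0,"hand":0.6},{"dx":0,"dy":0,"dz":0,"turn":0,"hand":0.6},{"dx":0,"dy":0,"dz":0,"turn":0,"hand":0.4},{"dx":0,"dy":0,"dz":0,"turn":0,"hand":0.3},{"dx":0,"dy":0,"dz":0,"turn":0,"hand":0.2},{"dx":0,"dy":0,"dz":0,"turn":0,"hand":0.2},{"dx":0,"dy":0,"dz":0,"turn":0,"hand":0.2}])

```text
t: 22.9
position: [0.576, 0.3277, 0.014]
orientation: [0.0, 0.707, 0.707, 0.001]
force: [-0.5, 0.0, 6.2]
gripper_width: 0.331
grip_force: 39.8
```

Request:
play_rows(targets=[{"dx":0,"dy":0,"dz":-0.3,"turn":0,"hand":0.2},{"dx":0,"dy":0,"dz":-0.8,"turn":0,"hand":0.2},{"dx":0,"dy":0,"dz":-1,"turn":0,"hand":0.2},{"dx":0,"dy":0,"dz":-1,"turn":0,"hand":0.2},{"dx":0,"dy":0,"dz":-1,"turn":0,"hand":0.2},{"dx":0,"dy":0,"dz":-1,"turn":0,"hand":0.2},{"dx":0,"dy":0,"dz":-1,"turn":0,"hand":0.2},{"dx":0,"dy":0,"dz":-1,"turn":0,"hand":0.2},{"dx":0,"dy":0,"dz":-1,"turn":0,"hand":0.2},{"dx":-0.4,"dy":0,"dz":-0.3,"turn":0,"hand":0.2},{"dx":-0.8,"dy":0,"dz":0,"turn":0,"hand":0.2},{"dx":-1,"dy":-0.15,"dz":0,"turn":0,"hand":0.2},{"dx":-1,"dy":-0.15,"dz":0,"turn":0,"hand":0.2},{"dx":-1,"dy":-0.15,"dz":0,"turn":0,"hand":0.2},{"dx":-1,"dy":-0.15,"dz":0,"turn":0,"hand":0.2},{"dx":-1,"dy":-0.15,"dz":0,"turn":0,"hand":0.2},{"dx":-1,"dy":-0.15,"dz":0,"turn":0,"hand":0.2},{"dx":-1,"dy":-0.15,"dz":0,"turn":0,"hand":0.2},{"dx":-1,"dy":-0.15,"dz":0,"turn":0,"hand":0.2},{"dx":-1,"dy":-0.15,"dz":0,"turn":0,"hand":0.2}])

```text
t: 25.4
position: [0.5326, 0.019, 0.263]
orientation: [-0.001, 0.707, 0.707, -0.001]
force: [-0.2, 0.4, 0.4]
gripper_width: 0.334
grip_force: 39.5
```

Request:
play_rows(targets=[{"dx":-1,"dy":-0.15,"dz":0,"turn":0,"hand":0.2},{"dx":-1,"dy":-0.15,"dz":0,"turn":0,"hand":0.2},{"dx":-1,"dy":-0.15,"dz":0,"turn":0,"hand":0.2},{"dx":-1,"dy":-0.15,"dz":0,"turn":0,"hand":0.2},{"dx":-1,"dy":-0.15,"dz":0,"turn":0,"hand":0.2},{"dx":-1,"dy":-0.15,"dz":0,"turn":0,"hand":0.2},{"dx":-1,"dy":-0.15,"dz":0,"turn":0,"hand":0.2},{"dx":-1,"dy":-0.11,"dz":0,"turn":0,"hand":0.2},{"dx":-1,"dy":0,"dz":0,"turn":0,"hand":0.2},{"dx":-0.8,"dy":0,"dz":0,"turn":0,"hand":0.2},{"dx":-0.3,"dy":0,"dz":0,"turn":0,"hand":0.2},{"dx":0,"dy":0,"dz":0,"turn":0,"hand":0.2},{"dx":0,"dy":0,"dz":0,"turn":0,"hand":0.2}])

```text
t: 27.02
position: [0.5002, -0.2808, 0.2647]
orientation: [-0.0, 0.707, 0.708, 0.0]
force: [-0.4, -0.1, -0.6]
gripper_width: 0.33
grip_force: 39.5
```

Request:
play_rows(targets=[{"dx":0,"dy":0,"dz":0.5,"turn":0,"hand":0.2},{"dx":0,"dy":0,"dz":0.8,"turn":0,"hand":0.2},{"dx":0,"dy":0,"dz":0.8,"turn":0,"hand":0.2},{"dx":0,"dy":0,"dz":0.6,"turn":0,"hand":0.2},{"dx":0,"dy":0,"dz":0.35,"turn":0,"hand":0.2},{"dx":0,"dy":0,"dz":0.2,"turn":0,"hand":0.2},{"dx":0,"dy":0,"dz":0,"turn":0,"hand":0.2},{"dx":0,"dy":0,"dz":0,"turn":0,"hand":0.2}])

```text
t: 28.02
position: [0.5008, -0.282, 0.168]
orientation: [0.001, 0.707, 0.707, 0.0]
force: [-0.6, -0.3, -0.2]
gripper_width: 0.328
grip_force: 39.5
```

```bash
python3 - <<'E'
from m import *
S=cap("scene"); p=ctrl.sense()["position"]; print(p)
for q in ([.5006,-.2813,.153],): print(proj(S,q),sil(S,[q[0],q[1],.156],MOUNT))
cv2.imwrite("pics/s2.png",cv2.resize(cv2.cvtColor(S["frame"],4)[200:300,80:190],None,fx=6,fy=6,interpolation=2))
E
```

```text
[ 0.50081668 -0.2820398   0.16806533]
[136.30147423 253.92584879] (array([133.86094154, 249.88124557]), 243.203125)
```

View pics/s2.png

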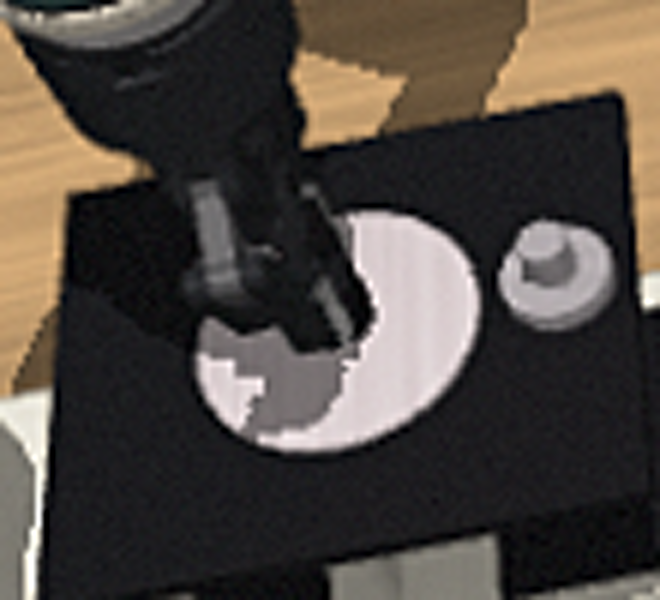

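The held mount hangs over the insert's centre, about 5 mm up. The weight waits upright at scene (172,246).

Request:
play_rows(targets=[{"dx":0,"dy":0,"dz":0.04,"turn":0,"hand":0.2},{"dx":0,"dy":0,"dz":0.04,"turn":0,"hand":0.2},{"dx":0,"dy":0,"dz":0.04,"turn":0,"hand":0.2},{"dx":0,"dy":0,"dz":0.03,"turn":0,"hand":0.2},{"dx":0,"dy":0,"dz":0,"turn":0,"hand":0.2}])

```text
t: 28.7
position: [0.5004, -0.2817, 0.163]
orientation: [-0.0, 0.707, 0.707, 0.0]
force: [-0.3, 0.4, 0.8]
gripper_width: 0.331
grip_force: 39.7
```

Request:
play_rows(targets=[{"dx":0,"dy":0,"dz":0.02,"turn":0,"hand":0.2},{"dx":0,"dy":0,"dz":0,"turn":0,"hand":0.2},{"dx":0,"dy":0,"dz":0,"turn":0,"hand":0.4},{"dx":0,"dy":0,"dz":0,"turn":0,"hand":0.5},{"dx":0,"dy":0,"dz":0,"turn":0,"hand":0.6},{"dx":0,"dy":0,"dz":0,"turn":0,"hand":0.6},{"dx":0,"dy":0,"dz":-0.4,"turn":0,"hand":0.6},{"dx":0,"dy":0,"dz":-0.8,"turn":0,"hand":0.6},{"dx":0,"dy":0,"dz":-0.8,"turn":0,"hand":0.6},{"dx":0,"dy":0,"dz":-0.7,"turn":0,"hand":0.5},{"dx":0.8,"dy":0.05,"dz":0,"turn":0,"hand":0.5},{"dx":0.9,"dy":0.05,"dz":0,"turn":0,"hand":0.5},{"dx":0.94,"dy":0.04,"dz":0,"turn":0,"hand":0.5},{"dx":0,"dy":0,"dz":0,"turn":0,"hand":0.5},{"dx":0,"dy":0,"dz":0,"turn":0,"hand":0.5}])

```text
t: 30.58
position: [0.5044, -0.2021, 0.243]
orientation: [-0.0, 0.707, 0.708, -0.0]
force: [0.6, -0.7, -0.2]
gripper_width: 0.499
grip_force: 0.0
```

```bash
cat > s3.py <<'E'
from m import *
S=cap("scene"); o=(122,238,146,263)
f=S["frame"][238:263,122:147].max(2)
u,a=cent(S,o,lambda im:im.max(2)<75)
r=least_squares(lambda p:sil(S,[p[0],p[1],.153],MOUNT)[0]-u,[.5,-.281],diff_step=2e-3,x_scale=.01);print("mount",u,a,r.x.round(4))
# insert in same image
m,oo=comp(S,(92,222,182,290),lambda im:im.min(2)>100)
h=cv2.convexHull(max(cv2.findContours(m.astype(np.uint8),0,1)[0],key=len))[:,0]
w=np.array([atz(S,x+oo,.153)[:2] for x in h]);q=np.linalg.lstsq(np.c_[2*w,np.ones(len(w))],(w**2).sum(1),rcond=None)[0];print("insert",q[:2],(q[2]+q[:2]@q[:2])**.5)
print(f)
E
python3 s3.py
```

```text
mount [133.88625592 250.31279621] 211 [ 0.4993 -0.2822]
insert [ 0.50144711 -0.28252342] 0.05030936700996899
[[ 29  28  30  22  11  17  56  89 108 119 126 123 122 121 119 119 120 119
  118 122 122 121 119 122 123]
 [ 31  25  15  44 150 219 223 180 114 115 120 119 117 121 120 122 118 116
  118 118 123 121 116 120 121]
 [ 23  15  27 139 225 235 237 184 100 112 120 121 122 124 122 117 122 115
  116 120 120 120 119 118 122]
 [ 18 123 217 217 229 224 227 219 219 173 123 133 112 129 128 128 122 118
  117 119 124 121 118 120 122]
 [112 226 231 225 222 223 232 241 210 111  55  63  51  60  68 105 130 121
  119 120 119 122 119 120 121]
 [227 231 221 220 222 231 215 132  83  36  19  25  23  24  27  43  83 127
  123 118 122 123 119 121 120]
 [227 221 219 223 230 219 125  32  17  20  25  29  30  25  28  21  30  79
  126 120 119 120 119 119 121]
 [220 219 220 229 213  90  37  17  28  31  30  35  29  32  33  28  25  15
  131 118 115 116 116 117 118]
 [218 218 224 231 168  12  18  28  34  28  31  30  31  29  30  31  32   8
  131 123 225 101 102 104 107]
 [220 218 226 225  70  16  32  29  35  29  37 
[... 934 characters left out ...]
 1  10  10  15  21  19  17  16  16   6
    0 132 244 228 224 222 223]
 [217 219 223 223 220 231 213 102  47   0  13  11  17   9  15   4   6   0
  125 247 231 224 223 223 225]
 [220 219 224 223 217 226 235 247 193  48  24  13   6  14   9  10 128 109
  247 231 224 223 222 222 225]
 [218 220 225 222 219 223 225 230 238 216 195 133  74 126 128 179 248 235
  227 224 222 225 223 224 223]
 [219 220 224 222 218 222 223 223 224 230 237 240 242 244 240 234 229 223
  221 222 222 223 223 223 224]
 [220 220 224 222 218 223 223 223 223 223 226 225 224 229 226 224 225 219
  220 220 222 223 223 224 223]
 [220 220 226 222 218 223 224 222 222 223 223 222 223 225 223 223 224 219
  218 222 223 222 222 223 225]]
```

Request:
play_rows(targets=[{"dx":0,"dy":0,"dz":0.5,"turn":0,"hand":0.5},{"dx":0,"dy":0,"dz":0.6,"turn":0,"hand":0.5},{"dx":0,"dy":0,"dz":0.6,"turn":0,"hand":0.5},{"dx":0,"dy":0,"dz":0.5,"turn":0,"hand":0.5},{"dx":0,"dy":0,"dz":0.36,"turn":0,"hand":0.5},{"dx":0,"dy":0,"dz":0,"turn":0,"hand":0.5},{"dx":0,"dy":0,"dz":0,"turn":0,"hand":0.3},{"dx":0,"dy":0,"dz":0,"turn":0,"hand":0.2},{"dx":0,"dy":0,"dz":0,"turn":0,"hand":0.1},{"dx":0,"dy":0,"dz":0,"turn":0,"hand":0.1},{"dx":0,"dy":0,"dz":0,"turn":0,"hand":0.1},{"dx":0,"dy":0,"dz":0,"turn":0,"hand":0.1}])

```text
t: 32.12
position: [0.5051, -0.2028, 0.1673]
orientation: [0.001, 0.707, 0.707, 0.0]
force: [-0.9, -0.3, 6.6]
gripper_width: 0.189
grip_force: 39.2
```

Request:
play_rows(targets=[{"dx":0,"dy":0,"dz":-0.3,"turn":0,"hand":0.1},{"dx":0,"dy":0,"dz":-0.8,"turn":0,"hand":0.1},{"dx":0,"dy":0,"dz":-0.7,"turn":0,"hand":0.1},{"dx":-0.3,"dy":0,"dz":0,"turn":0,"hand":0.1},{"dx":-0.7,"dy":-0.06,"dz":0,"turn":0,"hand":0.1},{"dx":-0.7,"dy":-0.06,"dz":0,"turn":0,"hand":0.1},{"dx":-0.6,"dy":-0.05,"dz":0,"turn":0,"hand":0.1},{"dx":-0.35,"dy":0,"dz":0,"turn":0,"hand":0.1},{"dx":0,"dy":0,"dz":0,"turn":0,"hand":0.1},{"dx":0,"dy":0,"dz":0.4,"turn":0,"hand":0.1},{"dx":0,"dy":0,"dz":0.2,"turn":0,"hand":0.1},{"dx":0,"dy":0,"dz":0.15,"turn":0,"hand":0.1},{"dx":0,"dy":0,"dz":0,"turn":0,"hand":0.1},{"dx":0,"dy":0,"dz":0,"turn":0,"hand":0.1}])

```text
t: 33.88
position: [0.4997, -0.282, 0.1982]
orientation: [0.0, 0.707, 0.707, 0.0]
force: [0.2, -0.5, -0.6]
gripper_width: 0.183
grip_force: 39.1
```

Request:
play_rows(targets=[{"dx":0,"dy":0,"dz":0.04,"turn":0,"hand":0.1},{"dx":0,"dy":0,"dz":0.04,"turn":0,"hand":0.1},{"dx":0,"dy":0,"dz":0.03,"turn":0,"hand":0.1},{"dx":0,"dy":0,"dz":0.02,"turn":0,"hand":0.1},{"dx":0,"dy":0,"dz":0,"turn":0,"hand":0.1}])

```text
t: 34.5
position: [0.4995, -0.2821, 0.1943]
orientation: [0.0, 0.707, 0.707, 0.0]
force: [-0.3, 0.9, 1.0]
gripper_width: 0.182
grip_force: 39.4
```

```bash
python3 - <<'E'
from m import *
S=cap("scene")
print([proj(S,[.4998,-.2822,z]).round(1) for z in (.153,.177)])
cv2.imwrite("pics/s4.png",cv2.resize(cv2.cvtColor(S["frame"],4)[205:290,90:180],None,fx=6,fy=6,interpolation=2))
E
```

```text
[array([135.9, 253.7]), array([132. , 247.3])]
```

View pics/s4.png

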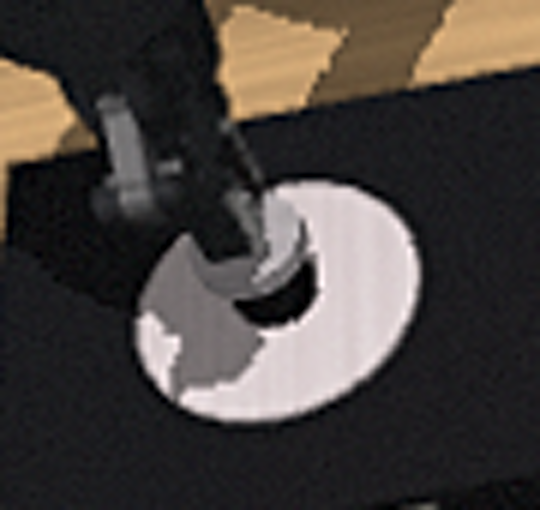

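The weight is touching the mount's top (1 N) and lies squarely on it. A last half millimetre down, then release and retreat.

Request:
play_rows(targets=[{"dx":0,"dy":0,"dz":0.02,"turn":0,"hand":0.1},{"dx":0,"dy":0,"dz":0,"turn":0,"hand":0.1},{"dx":0,"dy":0,"dz":0,"turn":0,"hand":0.25},{"dx":0,"dy":0,"dz":0,"turn":0,"hand":0.4},{"dx":0,"dy":0,"dz":0,"turn":0,"hand":0.5},{"dx":0,"dy":0,"dz":0,"turn":0,"hand":0.5},{"dx":0,"dy":0,"dz":-0.4,"turn":0,"hand":0.5},{"dx":0,"dy":0,"dz":-0.8,"turn":0,"hand":0.5},{"dx":0,"dy":0,"dz":-0.8,"turn":0,"hand":0.5},{"dx":0,"dy":0,"dz":-0.8,"turn":0,"hand":0.5},{"dx":0.8,"dy":0,"dz":-0.4,"turn":0,"hand":0.5},{"dx":1,"dy":0,"dz":0,"turn":0,"hand":0.5},{"dx":1,"dy":0,"dz":0,"turn":0,"hand":0.5},{"dx":1,"dy":0,"dz":0,"turn":0,"hand":0.5},{"dx":1,"dy":0,"dz":0,"turn":0,"hand":0.5},{"dx":1,"dy":0,"dz":0,"turn":0,"hand":0.5},{"dx":1,"dy":0,"dz":0,"turn":0,"hand":0.5},{"dx":0.5,"dy":0,"dz":0,"turn":0,"hand":0.5},{"dx":0,"dy":0,"dz":0,"turn":0,"hand":0.5},{"dx":0,"dy":0,"dz":0,"turn":0,"hand":0.5}])

```text
t: 37.05
position: [0.4994, -0.0636, 0.2896]
orientation: [0.0, 0.707, 0.707, -0.0]
force: [-0.7, -0.7, 0.3]
gripper_width: 0.5
grip_force: 0.0
```

```bash
python3 - <<'E'
from m import *
S=cap("scene");T=cap("top")
im=lambda c,x0,y0,x1,y1,s:cv2.resize(cv2.cvtColor(c["frame"],4)[y0:y1,x0:x1],None,fx=s,fy=s,interpolation=2)
cv2.imwrite("pics/fin.png",np.vstack([np.hstack([im(S,90,215,180,290,4),im(T,480,220,570,295,4)]),cv2.resize(im(S,285,225,445,295,4),(720,290))]))
print([proj(c,[.4998,-.2822,.205]).round(1) for c in (S,T)])
E
```

```text
[array([127.3, 239.4]), array([531.9, 258.2])]
```

View pics/fin.png

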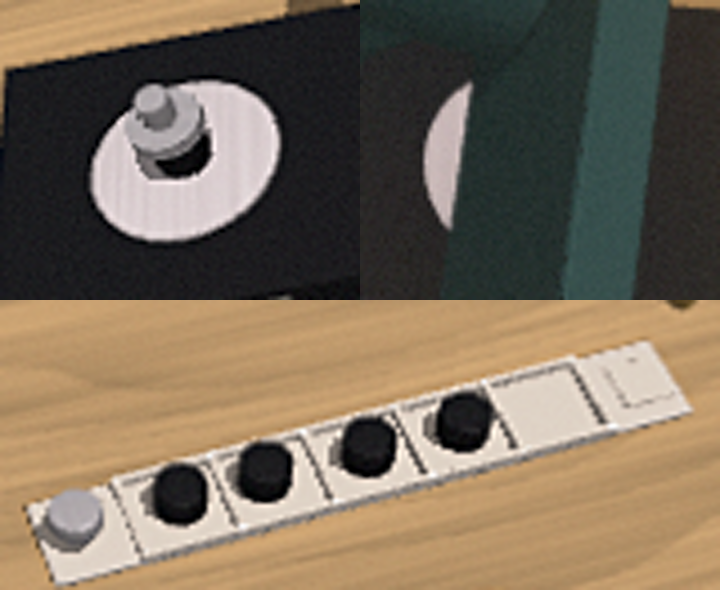

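The weight sits knob up on the mount, knob top at scene (128,239) against a predicted (127,239). The tray holds the returned mount, and the end place is now empty.

```bash
python3 -c "
from bench import ctrl
print(ctrl.close_job())"
```

```text
the job is handed in; nothing more can be done
None
```

The job is handed in at about 37 s of the 72 s allowed: the stage mount is back in the tray's empty place, the next mount stands within about 2 mm of the stage centre, and the weight sits on it knob up. The hand-in gave no verdict, so these come from my own camera checks.

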